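# Gauge a turned shaft and hold it ready over the balance pan

## Task

Slide the bench caliper's movable jaw gently shut on the upright turned shaft until both jaws press on it, then lift the shaft out, higher than the bottles, and carry it over to the small white balance without disturbing the bottles or the sample cup. Finish while still holding the shaft upright in the gripper, centred over the blue locating ring on the pan with its foot about a centimetre above the ring; the balance is still zeroing, so the shaft must never touch it and nothing is put down.

Things in the scene. Friction and masses are not known exactly. Their poses are not given: they have to be found in the camera images.
- caliper: grey bench caliper fixed to the worktop, base 110 (x) x 160 (y) mm, on either side of the bottles. Origin under the base's centre. Beam along its y at x = +30 mm. The shaft stands on its rest plate, 20 mm above the origin. Both jaws are bars from x = -43 to +43 mm, tops 46 mm above the origin; slide block and fixed clamp (x = 30 mm) reach 51 mm
- fixed_jaw: the caliper's fixed steel jaw at the -y end; its gauging face looks to the caliper's +y and lies at y = -30 mm in the caliper's frame. Origin on the bar's centre line, 6 mm behind that face, 20 mm above the caliper's origin
- jaw (a joint): sliding jaw, travel in m towards the fixed jaw (towards the caliper's -y): at 0 the gap between the jaw faces is 60 mm, gap = 0.060 - value, so it is shut on the 24 mm shaft at about 0.036. It starts open, at 0 to 0.012; sliding friction about 1.5 N, it stays where it is left
- jaw_post (a point): centre of the top of the red ribbed thumb post that stands on the sliding jaw's slide block: 12 mm wide along the slide (caliper y), 18 mm across (caliper x), free height 34 mm below this point; x = +30 mm in the caliper's frame, 18 mm behind the jaw's gauging face, 85 mm above the caliper's origin
- shaft: turned metal shaft, loose, upright between the jaws, 85 mm tall, about 0.16 kg: foot 24 mm diameter, 30 mm high (gauged by the jaws), neck 18 mm diameter from 30 to 71 mm, head 22 mm diameter from 71 to 85 mm. Origin at the centre of its underside, z along its axis. It starts at x about -25 mm in the caliper's frame, 3 to 10 mm free of the fixed jaw
- scale: small white laboratory balance fixed to the worktop, 160 (x) x 130 (y) mm, on the side of the bottles where the caliper is not. Origin under the housing's centre. Round steel pan at x = +22 mm, its surface 46 mm above the origin; a clear draught ring, 114 mm outer diameter, stands round the pan, its top 74 mm above the origin
- nest (a point): centre of the blue locating ring on the pan, in the plane of the ring's top (50 mm above the worktop; the ring is 4 mm high, 38 mm inner and 47 mm outer diameter)
- amber_bottle: amber glass bottle with a blue label and a dark cap, 54 mm diameter, 102 mm tall, loose; bystander between caliper and balance. Origin under its centre
- red_bottle: amber glass bottle with a red label and a blue cap, 46 mm diameter, 84 mm tall, loose; bystander between caliper and balance. Origin under its centre
- sample_cup: white sample cup with a red screw lid, 66 mm diameter, 64 mm tall, loose; bystander. Origin under its centre
Mind the look-alikes: they are no part of the job. What is shaped like the shaft but purple or red is not meant.

How it is judged:
By the outcome, as a careful person would: the job done as asked, in the order asked, and still so for the second after the job is handed in, while the arm keeps its last pose, push and grip.
It also fails if it takes over 56 s, if anything falls off the work surface, if the arm or the gripper's body presses on something with over 40 N, if the wrist force passes 120 N, or if a joint passes its speed limit or range.

## Robot

A 6-joint arm with a two-finger parallel gripper is mounted at the origin on a cart in front of the work surface, level with it; the furniture and walls round the work are solid. World frame = base frame: x ahead of the robot, y to its left, z up, the work surface at z = 0. Lengths are in mm, angles in rad, forces in N, time in s.
With the tool pointing down it reaches from about 250 to 850 mm from the base axis. Payload 12.5 kg.
Tool frame: the origin (TCP) lies at the very end of the fingers, on their centre line; the grasp point (between the pads) lies 19 mm behind it; z points along the fingers, y is the line along which they close (so a half turn about z gives the same grasp; the last joint's range is limited). The gripper opens to 93 mm and grips with 3 to 60 N. Pads are 15 mm wide; open, the fingers measure 128 mm over their backs; the gripper's body (75 mm by 188 mm) begins 65 mm behind the grasp point.
Start: joints at [1.034, 0.351, 1.652, -0, 1.139, -0.085], TCP at [240.09, 494.814, 218.633] pointing down, gripper open.
Joint ranges: [-2.75, 2.75], [-0.79, 2.1], [0.01, 2.65], [-1.57, 4.71], [0.07, 3.14], [-2.87, 2.87]. Speed limits (rad/s): [2.22, 2.22, 2.79, 3.14, 3.14, 3.14].

## Interface

Orientations are given as a rotation vector (axis times angle).
In Python, from cell import ctrl gives the robot as it stands. The module is installed in compiled form; this text tells all that it offers.
- The arm moves only by the tool carry_out, never from a script. Its argument "increments" is one flat list of numbers, 7 for each row, row after row: the opening, from 0 (shut) to 1 (fully open), then the shift along the tool's x, y, z in cm, then the turn, a rotation vector about the tool's x, y, z in rad. In form: [hand, dx, dy, dz, ax, ay, az, hand, dx, dy, dz, ax, ay, az, ...]. A call has 1 to 5 rows; each row is the pose to reach, as a shift and turn from the pose commanded when the call began, along the tool's axes at that moment; what a row does not reach only later rows make up. A row lasts 1/10 s, in which the tool goes at most 50 mm and 8.59 degrees, less where a joint would pass 70% of its speed; a pose out of reach is approached as far as the arm can. A call with a gripper value outside its range is refused whole. The fingers move at their own pace and stop on an object; "grip_force" is the grip in N (left out, the last holds). Time passes only in rows, so rows that repeat a pose let the fingers close. It gives the time, the measured TCP pose, the force, the opening and the grip force at its end, in the units of the state.
- ctrl.state(): the state, without advancing time (a new reading comes with each control period).
- ctrl.read_camera(name): name is "scene" or "top" or "wrist"; returns a dict with "image" (384x512x3 uint8, red, green, blue), "intrinsics" (3x3 intrinsics, pixels), "cam_to_world" (4x4, takes a point from camera to world coordinates). Camera axes: x right, y up, looking along -z (the intrinsics and any distortion apply to the point x, -y, -z); pixel columns grow to the right and rows downward; lengths in mm; the calibration is good to about 2 mm. A picture is of the moment at which its call begins. There is no depth.
- ctrl.finish_job(): hands the job in; it is judged then, once.
The state is a dict: "time_s": time; "joint_pos": joint angles; "qvel": joint speeds; "joint_efforts": joint torques, N m; "position": TCP position; "tcp_rot": TCP orientation; "contact_force": force on the tool from outside, world axes, zero at the start; "torque": the same for the moment, N m; "gripper_width": opening from 0.0 (shut) to 1.0 (fully open); "finger_force": force on a finger pad.
Only numpy, scipy, OpenCV 4.12 (cv2) and the standard library are available. Lean on these libraries where they do the work, as an engineer would, in place of code of your own. Each camera call takes 0.05 s, during which the arm holds its last target. There are 200 camera calls.

## Working session

There is one attempt and no reset: what is moved stays moved. The work goes in short steps, Python scripts to look and compute and a tool call to move; the robot and the scene stay as the last step left them, time stands still between calls to the robot, and variables do not carry over. Pictures are saved under pics/ and viewed, at most 10 in all, crops included, and the job is handed in when it is done.

Besides the shell and the picture viewer there is one more tool, called by a JSON object that holds its "api" and its "payload". carry_out: Moves the arm, as the interface text tells. Its arguments: {"type":"object","properties":{"increments":{"type":"array","items":{"type":"number"}},"grip_force":{"type":"number"}},"required":["increments"]}

```bash
mkdir -p pics; cat > h.py <<'E'
import numpy as np, cv2, pickle
from cell import ctrl
def snap(name,tag):
    d=ctrl.read_camera(name); pickle.dump(d,open(f'pics/{tag}.pkl','wb'))
    cv2.imwrite(f'pics/{tag}.png',d['image'][:,:,::-1]); return d
def load(tag): return pickle.load(open(f'pics/{tag}.pkl','rb'))
def ray(d,u,v):
    K=np.array(d['intrinsics']);T=np.array(d['cam_to_world'])
    c=np.linalg.inv(K)@[u,v,1]; r=T[:3,:3]@[c[0],-c[1],-c[2]]
    return T[:3,3],r/np.linalg.norm(r)
def atz(d,u,v,z):
    o,r=ray(d,u,v); return o+r*(z-o[2])/r[2]
def tri(*obs):
    A=np.zeros((3,3));b=np.zeros(3)
    for d,u,v in obs:
        o,r=ray(d,u,v);P=np.eye(3)-np.outer(r,r);A+=P;b+=P@o
    p=np.linalg.solve(A,b)
    return p,[np.linalg.norm(np.cross(p-ray(d,u,v)[0],ray(d,u,v)[1])) for d,u,v in obs]
def proj(d,p):
    K=np.array(d['intrinsics']);T=np.array(d['cam_to_world'])
    q=T[:3,:3].T@(np.array(p)-T[:3,3]); q=K@[q[0],-q[1],-q[2]]; return q[:2]/q[2]
E
python3 - <<'E'
from h import *
a=[snap(n,n+'0') for n in('scene','top')]
im=np.hstack([cv2.imread('pics/scene0.png'),cv2.imread('pics/top0.png')])
for d in a: print(np.round(d['cam_to_world'],2).tolist(),d['intrinsics'],d.keys())
print(ctrl.state())
E
```

```text
[[0.49, 0.59, -0.64, -27.22], [-0.87, 0.33, -0.36, -204.79], [-0.01, 0.74, 0.68, 665.29], [0.0, 0.0, 0.0, 1.0]] [[391.33516095   0.         255.45597037]
 [  0.         391.33516095 192.62279212]
 [  0.           0.           1.        ]] dict_keys(['image', 'intrinsics', 'cam_to_world'])
[[-0.01, 0.99, -0.14, 383.2], [-1.0, -0.01, -0.0, 104.87], [-0.0, 0.14, 0.99, 924.43], [0.0, 0.0, 0.0, 1.0]] [[371.3647471    0.         250.17486131]
 [  0.         371.3647471  187.23741963]
 [  0.           0.           1.        ]] dict_keys(['image', 'intrinsics', 'cam_to_world'])
{'time_s': 0.1, 'joint_pos': array([ 1.03438008e+00,  3.51193973e-01,  1.65236536e+00, -4.52162211e-05,
        1.13906422e+00, -8.46099490e-02]), 'qvel': array([-0.00064689, -0.00090066, -0.00143845,  0.00103326, -0.00191401,
       -0.00056708]), 'joint_efforts': array([ 1.65384881e-03, -4.98031712e+01, -2.85710031e+01,  7.00639863e-02,
        2.37989734e-02, -1.70949079e-06]), 'position': array([239.96066103, 494.55310518, 218.14688703]), 'tcp_rot': array([-7.03583955e-01, -3.06150913e+00,  1.56145974e-03]), 'contact_force': array([-0.34146512,  0.44876086,  0.31472852]), 'torque': array([ 0.06245003,  0.06710445, -0.00907327]), 'finger_force': 0.0, 'gripper_width': 0.9993893274200235}
```

View pics/scene0.png

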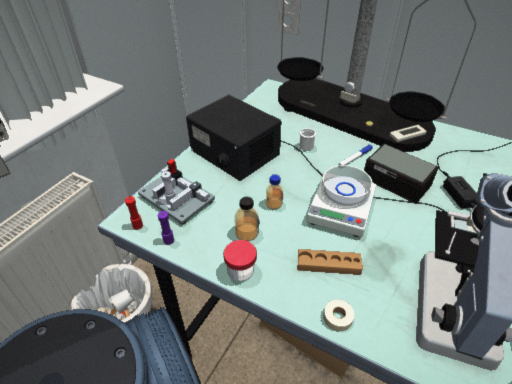

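View pics/top0.png

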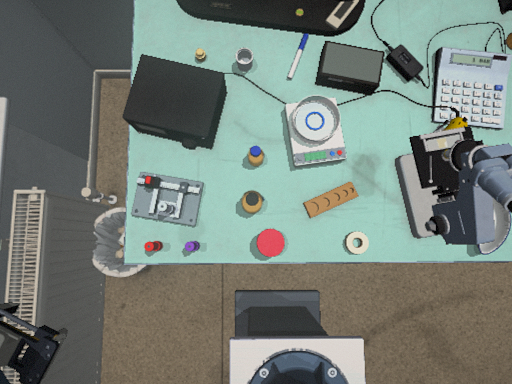

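The scene view shows the caliper at about (177,195), with a grey shaft near (168,185) and the red thumb post near (172,166). The look-alikes are a red shaft (133,213) and a purple one (166,228). In the top view the caliper is at (167,200), the balance at (315,130), the bottles at (256,155) and (252,201), and the cup at (271,243). The grey metal shaft between the jaws is the one meant. I'll confirm that in a crop.

```bash
python3 - <<'E'
from h import *
s=cv2.imread('pics/scene0.png');t=cv2.imread('pics/top0.png')
f=lambda i,x,y,w,h,k:cv2.resize(i[y:y+h,x:x+w],None,fx=k,fy=k,interpolation=cv2.INTER_CUBIC)
A=f(s,130,150,100,75,4);B=f(t,120,160,100,75,4);C=f(s,225,160,160,120,2.5);D=f(t,230,85,160,120,2.5)
cv2.imwrite('pics/crop1.png',np.vstack([np.hstack([A,B]),np.hstack([C,D])]))
E
```

```text
(no output)
```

View pics/crop1.png

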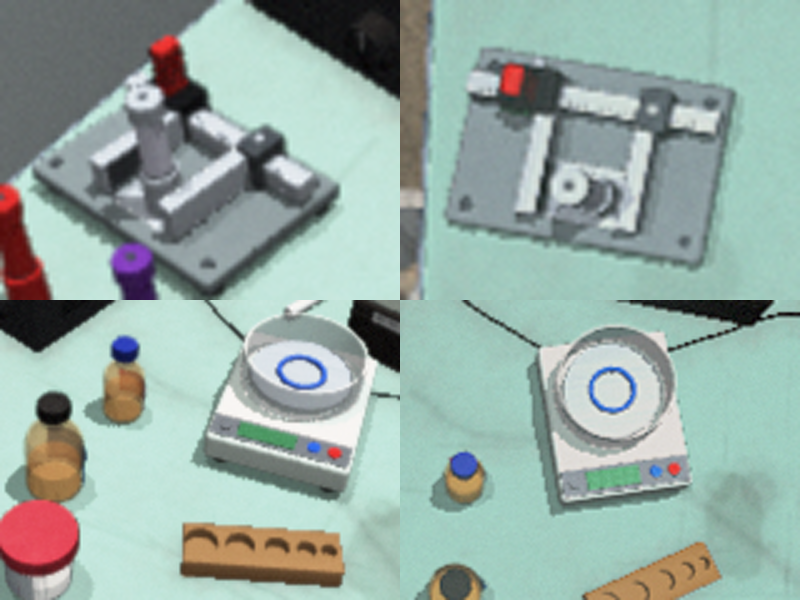

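```bash
python3 - <<'E'
from h import *
s,t=load('scene0'),load('top0')
S=lambda u,v:(s,130+u/4-.4,150+v/4-.4); T=lambda u,v:(t,120+(u-400)/4-.4,160+v/4-.4)
S2=lambda u,v:(s,225+u/2.5-.3,160+(v-300)/2.5-.3); T2=lambda u,v:(t,230+(u-400)/2.5-.3,85+(v-300)/2.5-.3)
for n,a,b in[('head',S(144,95),T(569,187)),('post',S(165,43),T(511,77)),('ring',S2(302,372),T2(612,389)),('clamp',S(262,137),T(656,106)),
 ('amber',S2(54,403),T2(460,581)),('red',S2(124,345),T2(463,463)),]:
    p,e=tri(a,b);print(n,p.round(1),np.round(e,1))
c=[atz(*T(*q),12)[:2] for q in((485,47),(735,88),(705,268),(447,225))]
print(np.round(c,1), np.mean(c,0))
for i in range(4):
    e=c[(i+1)%4]-c[i];print(np.linalg.norm(e).round(1),np.degrees(np.arctan2(e[1],e[0])).round(1))
print('cup',atz(t,271,243,64))
E
```

```text
head [457.3 301.3 107. ] [0.2 0.2]
post [522.7 342.3  83.6] [0.2 0.2]
ring [670.4 -51.8  47.7] [0.5 0.5]
clamp [509.7 265.   51. ] [0.7 0.7]
amber [475.4 100.5 100.7] [2.5 2.5]
red [589.1  95.1  81.1] [0.7 0.7]
[[553.8 379.1]
 [526.7 222.7]
 [415.4 239.9]
 [442.9 398.7]] [484.71500408 310.10318824]
158.8 -99.8
112.6 171.2
161.2 80.2
112.6 -10.0
cup [374.91346045  59.47814659  64.        ]
```

```bash
cat >> h.py <<'E'
from scipy.spatial.transform import Rotation as Ro
TH=np.radians(-9.8);O=np.array([484.7,310.1])
def cal(x,y):
    c,s=np.cos(TH),np.sin(TH);return O+[c*x-s*y,s*x+c*y]
def to(p,ang=None):
    "increment (cm, rad) from the present pose to TCP p; ang: world angle (deg) of tool y"
    st=ctrl.state();R=Ro.from_rotvec(st['tcp_rot'])
    d=R.inv().apply(np.array(p)-st['position'])/10;w=None
    if ang is not None:
        a=np.radians(ang);y=np.array([np.cos(a),np.sin(a),0]);z=np.array([0,0,-1.])
        w=(R.inv()*Ro.from_matrix(np.c_[np.cross(y,z),y,z])).as_rotvec().round(4)
    return d.round(3),w
E
python3 - <<'E'
from h import *
s,t=load('scene0'),load('top0')
print('box top near corner',tri((s,240,147),(t,217,145)))
print('box left front',tri((s,189,122),(t,126,123)))
print('sill corner',tri((s,122,88),(t,97,72)))
for h in(190,):print(to([*cal(30,66),h],-9.8), cal(30,66))
E
```

```text
box top near corner (array([584.60409537, 179.53468092, 141.26936977]), [np.float64(2.8587460662262747), np.float64(2.8587460662263675)])
box left front (array([650.86864698, 384.8649253 , 106.94582168]), [np.float64(4.166136555633268), np.float64(4.166136555633324)])
sill corner (array([644.91985739, 459.50606339, 217.68355832]), [np.float64(87.0647484122044), np.float64(87.06474841220444)])
(array([-31.125,   1.266,   2.812]), array([-9.0000e-04,  6.0000e-04,  1.2901e+00])) [525.4960639  370.03063632]
```

{"api": "carry_out", "payload": {"increments": [0,-15,0.6,0.5,0,0,0.6,0,-31.1,1.3,2,0,0,1.29,0,-31.1,1.3,2,0,0,1.29,0,-31.1,1.3,2,0,0,1.29,0,-31.1,1.3,2,0,0,1.29]}}

```text
time_s: 0.6
position: [470.5, 394.1, 202.6]
tcp_rot: [-1.784, -2.586, 0.001]
contact_force: [0.5, 1.3, 0.1]
gripper_width: 0.621
finger_force: 0.0
```

```bash
python3 - <<'E'
from h import *
print(ctrl.state()['position'],to([*cal(30,66),150],-9.8))
E
```

```text
[470.4978046  394.14033468 202.59493528] (array([-4.206,  4.288,  5.258]), array([-4.000e-04,  2.000e-04,  5.339e-01]))
```

{"api": "carry_out", "payload": {"increments": [0,-4.2,4.3,4,0,0,0.534,0,-4.2,4.3,4,0,0,0.534,0,-4.2,4.3,4,0,0,0.534,0,-4.2,4.3,4,0,0,0.534,0,-4.2,4.3,4,0,0,0.534]}}

```text
time_s: 1.1
position: [524.1, 371.4, 162.4]
tcp_rot: [-2.398, -2.029, 0.002]
contact_force: [-0.6, 0.8, 1.1]
gripper_width: 0.184
finger_force: 0.0
```

```bash
python3 - <<'E'
from h import *
print(ctrl.state()['position'],to([*cal(30,66),62],-9.8))
snap('wrist','w1')
E
```

```text
[524.10275644 371.40704841 162.4159751 ] (array([-0.106,  0.167, 10.042]), array([-0.0007,  0.0007,  0.0046]))
```

View pics/w1.png

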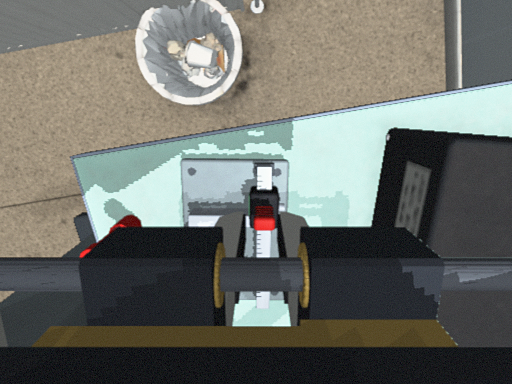

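The wrist view shows the red post top at about (263,222), the fingers below it and the trash bin off the table. I'll compare that with my estimates.

```bash
python3 - <<'E'
from h import *
w=load('w1');st=ctrl.state()
print(np.round(w['cam_to_world'],3).tolist(),w['intrinsics'])
for p in([*cal(30,38),85],[522.7,342.3,83.6],[*cal(30,44),51],st['position'],[*cal(30,66),85],[*cal(55,80),12],[*cal(-55,80),12]):print(np.round(p,1),proj(w,p).round(1))
E
```

```text
[[0.986, 0.16, 0.04, 533.829], [-0.165, 0.957, 0.239, 436.043], [-0.0, -0.242, 0.97, 330.117], [0.0, 0.0, 0.0, 1.0]] [[312.35877416   0.         261.05199237]
 [  0.         312.35877416 183.67370987]
 [  0.           0.           1.        ]]
[520.7 342.4  85. ] [264.2 222.4]
[522.7 342.3  83.6] [266.5 221.6]
[521.8 348.4  51. ] [263.9 203.2]
[524.  371.6 162.6] [262.8 223.5]
[525.5 370.   85. ] [264.4 190.1]
[552.5 379.6  12. ] [288.1 158.5]
[444.1 398.3  12. ] [181.2 157.9]
```

{"api": "carry_out", "payload": {"increments": [0,-0.1,0.15,4,0,0,0,0,-0.1,0.15,8,0,0,0,0,-0.1,0.15,9.9,0,0,0,0,-0.1,0.15,9.9,0,0,0,0,-0.4,0.15,9.9,0,0,0]}}

```text
time_s: 1.65
position: [525.2, 367.9, 64.7]
tcp_rot: [2.395, 2.033, 0.001]
contact_force: [0.4, -0.6, 0.3]
gripper_width: 0.005
finger_force: 0.0
```

{"api": "carry_out", "payload": {"increments": [0,-0.4,0,0,0,0,0,0,-0.7,0,0,0,0,0,0,-1.0,0,0,0,0,0,0,-1.3,0,0,0,0,0,0,-1.6,0,0,0,0,0]}}

```text
time_s: 2.15
position: [522.6, 351.8, 64.5]
tcp_rot: [2.397, 2.031, 0.002]
contact_force: [0.8, 1.7, 1.3]
gripper_width: 0.006
finger_force: 0.8
```

```bash
cat >> h.py <<'E'
def calxy(p):
    d=np.array(p)[:2]-O;c,s=np.cos(TH),np.sin(TH);return np.array([c*d[0]+s*d[1],-s*d[0]+c*d[1]])
E
python3 - <<'E'
from h import *
s=ctrl.state();print(s['position'],calxy(s['position']),s['contact_force'],s['gripper_width'])
E
```

```text
[522.59401859 351.7649473   64.50768307] [30.24929541 47.50689009] [0.8287187  1.70548233 1.26716164] 0.005889356127246599
```

{"api": "carry_out", "payload": {"increments": [0,-0.3,0,0,0,0,0,0,-0.6,0,0,0,0,0,0,-0.9,0,0,0,0,0,0,-1.1,0,0,0,0,0,0,-1.3,0,0,0,0,0]}}

```text
time_s: 2.65
position: [520.2, 338.7, 64.0]
tcp_rot: [-2.397, -2.031, 0.0]
contact_force: [0.9, 0.6, 1.6]
gripper_width: 0.01
finger_force: 0.8
```

{"api": "carry_out", "payload": {"increments": [0,-0.1,0,0,0,0,0,0,-0.2,0,0,0,0,0,0,-0.3,0,0,0,0,0,0,-0.4,0,0,0,0,0]}}

```text
time_s: 3.05
position: [519.5, 335.0, 63.9]
tcp_rot: [-2.397, -2.031, -0.0]
contact_force: [0.1, 2.1, 1.1]
gripper_width: 0.008
finger_force: 1.3
```

```bash
python3 - <<'E'
from h import *
s=ctrl.state();print(s['position'],calxy(s['position']),s['contact_force'],s['gripper_width'])
a=snap('scene','s2');b=snap('top','t2')
f=lambda i,x,y,w,h,k:cv2.resize(i[y:y+h,x:x+w,::-1],None,fx=k,fy=k,interpolation=cv2.INTER_CUBIC)
cv2.imwrite('pics/c2.png',np.hstack([f(a['image'],130,150,100,75,4),f(b['image'],120,160,100,75,4)]))
E
```

```text
[519.50105978 334.97420858  63.93485562] [30.0594126  30.43471256] [0.09498826 2.06089813 1.07135919] 0.007627002430758796
```

View pics/c2.png

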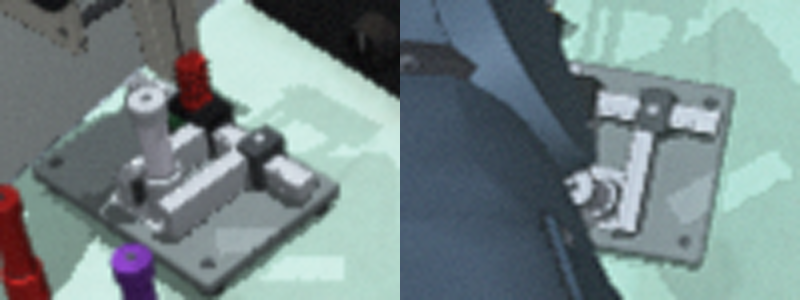

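The jaw is following: the post has moved to crop (195,80), and the jaw is close to the shaft. I'll continue in small steps and watch the force.

{"api": "carry_out", "payload": {"increments": [0,-0.05,0,0,0,0,0,0,-0.1,0,0,0,0,0,0,-0.15,0,0,0,0,0,0,-0.2,0,0,0,0,0,0,-0.25,0,0,0,0,0]}}

```text
time_s: 3.65
position: [519.1, 332.7, 64.0]
tcp_rot: [-2.397, -2.03, -0.001]
contact_force: [-0.7, 6.7, -0.7]
gripper_width: 0.006
finger_force: 3.0
```

{"api": "carry_out", "payload": {"increments": [0,-0.05,0,0,0,0,0,0,-0.1,0,0,0,0,0,0,-0.15,0,0,0,0,0]}}

```text
time_s: 3.95
position: [519.1, 332.4, 64.0]
tcp_rot: [-2.396, -2.029, -0.004]
contact_force: [0.3, 13.9, -3.6]
gripper_width: 0.005
finger_force: 6.8
```

{"api": "carry_out", "payload": {"increments": [0,0.4,0,0,0,0,0,0,2,0,0,0,0,0,0,2,0,-4,0,0,0,0,2,0,-8,0,0,0,0.45,2,0,-10,0,0,0]}}

```text
time_s: 4.45
position: [523.0, 350.8, 167.1]
tcp_rot: [2.396, 2.03, 0.004]
contact_force: [0.7, -0.0, 0.4]
gripper_width: 0.052
finger_force: 0.0
```

```bash
python3 - <<'E'
from h import *
s=ctrl.state();print(s['position'],calxy(s['position']),s['contact_force'],s['gripper_width'])
a=snap('scene','s3');b=snap('wrist','w3')
f=lambda i,x,y,w,h,k:cv2.resize(i[y:y+h,x:x+w,::-1],None,fx=k,fy=k,interpolation=cv2.INTER_CUBIC)
cv2.imwrite('pics/c3.png',np.hstack([f(a['image'],140,155,66,75,6),f(b['image'],150,130,180,205,2.2)[:450]]))
for p in([*cal(30,12),85],[*cal(-25,-18),105]):print(proj(a,p),proj(b,p))
E
```

```text
[523.03354901 350.83873041 167.12088474] [30.84006308 46.6690009 ] [ 0.6739422  -0.01009218  0.38419401] 0.05182481036060012
[177.65999512 164.51771328] [259.74415242 226.59325268]
[167.22054416 174.78690918] [192.51332237 269.66040862]
```

View pics/c3.png

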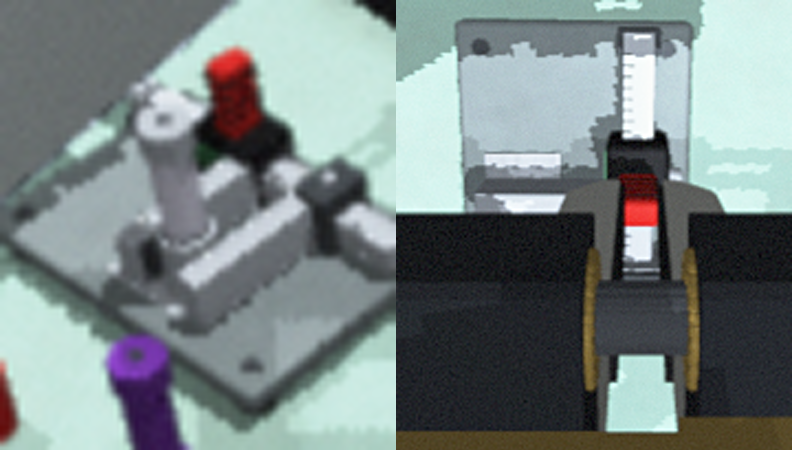

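The post top at scene (178,164.5) matches the shut position (predicted (177.7,164.5)), and the shaft foot touches both jaws. Next I'll locate the head.

```bash
python3 - <<'E'
from h import *
a=load('s3')
p=atz(a,140+158/6-.4,155+118/6-.4,105);print(p,calxy(p),to([*cal(-25.5,-18),125],-9.8))
E
```

```text
[457.03529188 300.2809535  105.        ] [-25.5897269  -14.38456209] (array([-6.467, -5.721,  4.165]), array([ 0.0039, -0.0023,  0.0061]))
```

{"api": "carry_out", "payload": {"increments": [0.5,-3,-3,0,0.004,-0.002,0.006,0.5,-6.25,-5.72,0,0.004,-0.002,0.006,0.5,-6.25,-5.72,2,0.004,-0.002,0.006,0.5,-6.25,-5.72,3.5,0.004,-0.002,0.006,0.5,-6.25,-5.72,3.5,0.004,-0.002,0.006]}}

```text
time_s: 5.05
position: [454.0, 297.3, 126.4]
tcp_rot: [-2.401, -2.022, 0.014]
contact_force: [0.2, 0.2, -0.9]
gripper_width: 0.493
finger_force: 0.0
```

```bash
python3 - <<'E'
from h import *
s=ctrl.state();print(s['position'],calxy(s['position']),s['gripper_width'],to([*cal(-25.5,-16),54],-9.8))
b=snap('wrist','w4');a=snap('scene','s4')
f=lambda i,x,y,w,h,k:cv2.resize(i[y:y+h,x:x+w,::-1],None,fx=k,fy=k,interpolation=cv2.INTER_CUBIC)
cv2.imwrite('pics/c4.png',np.hstack([f(a['image'],130,130,80,100,5),f(b['image'],170,160,160,200,2.5)]))
for y in(-18,-14):print(proj(b,[*cal(-25.5,y),105]))
E
```

```text
[453.99016652 297.31458828 126.42266481] [-28.08551395 -17.82595107] 0.49325148943506025 (array([0.222, 0.314, 7.239]), array([-0.0077,  0.0054, -0.    ]))
[267.10303382 211.41779089]
[267.13846236 205.45040466]
```

View pics/c4.png

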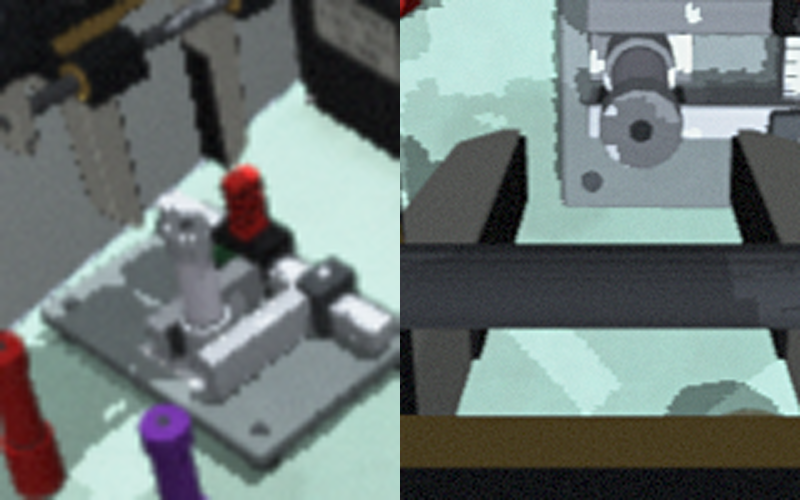

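The wrist view shows the head centre at about (265.7,212.1), which puts the shaft at about (-26,-18) in the caliper frame. Both fingers are well outside it.

{"api": "carry_out", "payload": {"increments": [0.5,0.05,0.2,0,-0.005,0.003,0,0.5,0.05,0.2,2.5,-0.005,0.003,0,0.5,0.05,0.2,5,-0.005,0.003,0,0.5,0.05,0.2,7,-0.005,0.003,0,0.5,0.05,0.2,7.2,-0.005,0.003,0]}}

```text
time_s: 5.65
position: [456.5, 298.1, 55.4]
tcp_rot: [-2.403, -2.024, 0.002]
contact_force: [-0.7, 0.1, 0.0]
gripper_width: 0.498
finger_force: 0.0
```

```bash
python3 - <<'E'
from h import *
s=ctrl.state();print(s['position'],calxy(s['position']),s['gripper_width'],to([*cal(-26,-17.8),54],-9.8))
E
```

```text
[456.47207256 298.06076073  55.39751108] [-25.76682977 -16.66822286] 0.4982069865404058 (array([-0.113, -0.023,  0.14 ]), array([-0.0011,  0.0008,  0.0001]))
```

Close with a moderate force, gradually.

{"api": "carry_out", "payload": {"increments": [0.35,-0.08,0,0.1,0,0,0,0.27,-0.08,0,0.1,0,0,0,0.22,-0.08,0,0.1,0,0,0,0.15,-0.08,0,0.1,0,0,0,0.1,-0.08,0,0.1,0,0,0], "grip_force": 15}}

```text
time_s: 6.15
position: [457.6, 298.0, 56.8]
tcp_rot: [2.403, 2.023, 0.004]
contact_force: [-0.3, 0.4, 5.4]
gripper_width: 0.228
finger_force: 15.0
```

{"api": "carry_out", "payload": {"increments": [0,0,0,0,0,0,0,0,0,0,0,0,0,0,0,0,0,0,0,0,0,0,0,0,0,0,0,0], "grip_force": 25}}

```text
time_s: 6.55
position: [457.6, 298.0, 56.8]
tcp_rot: [2.403, 2.023, 0.004]
contact_force: [-0.2, -0.4, 7.4]
gripper_width: 0.227
finger_force: 25.0
```

The width of 21 mm and the upward force of 7 N don't match an 18 mm neck. I'll look.

```bash
python3 - <<'E'
from h import *
a=snap('scene','s5');b=snap('wrist','w5')
f=lambda i,x,y,w,h,k:cv2.resize(i[y:y+h,x:x+w,::-1],None,fx=k,fy=k,interpolation=cv2.INTER_CUBIC)
cv2.imwrite('pics/c5.png',np.hstack([f(a['image'],145,150,50,75,8)[:500],f(b['image'],170,160,160,200,2.5)]))
E
```

```text
(no output)
```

View pics/c5.png

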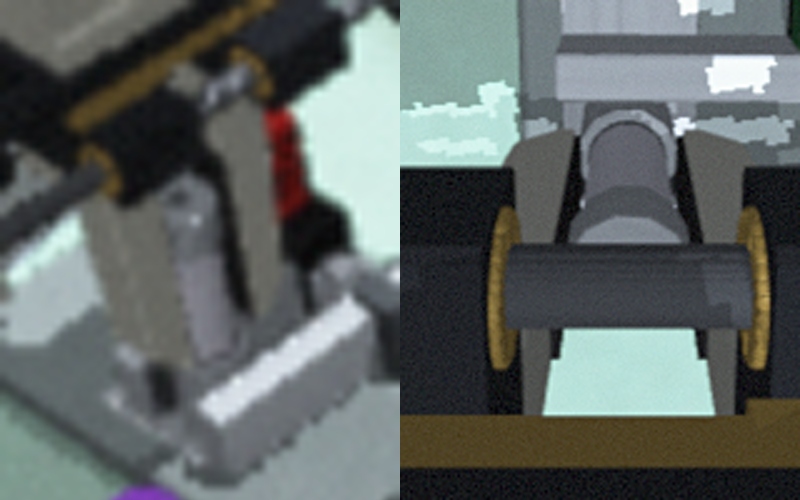

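The pads reach up onto the 22 mm head. I'll reopen, go about 4 mm lower and grip the neck.

{"api": "carry_out", "payload": {"increments": [0.35,0,0,0,0,0,0,0.35,0,0,0,0,0,0,0.35,0,0,0,0,0,0], "grip_force": 15}}

```text
time_s: 6.95
position: [457.0, 297.7, 55.9]
tcp_rot: [2.403, 2.024, 0.002]
contact_force: [0.1, -0.1, -0.6]
gripper_width: 0.346
finger_force: 0.0
```

```bash
python3 - <<'E'
from h import *
s=ctrl.state();print(s['position'],calxy(s['position']),s['gripper_width'],s['contact_force'],to([*cal(-26,-17.8),51.5],-9.8))
E
```

```text
[456.98037521 297.66401123  55.88162234] [-25.19841379 -16.97266501] 0.3457725395280462 [ 0.07623701 -0.06365692 -0.58797035] (array([-0.083, -0.081,  0.438]), array([ 0.0008, -0.0008,  0.    ]))
```

{"api": "carry_out", "payload": {"increments": [0.35,-0.06,0.06,0.2,0,0,0,0.35,-0.06,0.06,0.42,0,0,0,0.35,-0.06,0.06,0.42,0,0,0,0.35,-0.06,0.06,0.42,0,0,0]}}

```text
time_s: 7.35
position: [457.5, 297.0, 51.6]
tcp_rot: [2.403, 2.024, 0.002]
contact_force: [-0.2, 0.4, -0.9]
gripper_width: 0.348
finger_force: 0.0
```

{"api": "carry_out", "payload": {"increments": [0.27,0,0,0,0,0,0,0.24,0,0,0,0,0,0,0.2,0,0,0,0,0,0,0.15,0,0,0,0,0,0,0.1,0,0,0,0,0,0]}}

```text
time_s: 7.85
position: [457.6, 297.1, 51.8]
tcp_rot: [2.403, 2.024, 0.002]
contact_force: [-0.5, -0.6, 0.8]
gripper_width: 0.232
finger_force: 15.0
```

{"api": "carry_out", "payload": {"increments": [0.35,0,0,0,0,0,0,0.35,0,0,0,0,0,0,0.35,0,0,-1.5,0,0,0,0.35,0,0,-2.7,0,0,0,0.35,0,0,-2.7,0,0,0]}}

```text
time_s: 8.35
position: [458.4, 297.5, 80.3]
tcp_rot: [2.402, 2.023, 0.007]
contact_force: [-0.1, 0.1, -0.6]
gripper_width: 0.35
finger_force: 0.0
```

{"api": "carry_out", "payload": {"increments": [0.27,0,0,0,0,0,0,0.24,0,0,0,0,0,0,0.2,0,0,0,0,0,0,0.15,0,0,0,0,0,0,0.1,0,0,0,0,0,0]}}

```text
time_s: 8.85
position: [457.3, 296.9, 78.3]
tcp_rot: [-2.403, -2.024, -0.001]
contact_force: [-0.7, -0.5, -3.7]
gripper_width: 0.23
finger_force: 15.0
```

The opening is the same (0.23), so the head is what gets gripped at either height. The pads are now centred on it. I'll firm the grip and lift straight up.

{"api": "carry_out", "payload": {"increments": [0.1,0,0,0,0,0,0,0.1,0,0,0,0,0,0,0.1,0,0,-0.5,0,0,0,0.1,0,0,-1.2,0,0,0,0.1,0,0,-2.2,0,0,0], "grip_force": 25}}

```text
time_s: 9.35
position: [457.5, 297.0, 101.5]
tcp_rot: [2.403, 2.024, 0.002]
contact_force: [-0.3, 0.5, -1.8]
gripper_width: 0.23
finger_force: 25.0
```

{"api": "carry_out", "payload": {"increments": [0.1,0,0,-1.5,0,0,0,0.1,0,0,-4,0,0,0,0.1,0,0,-7,0,0,0,0.1,0,0,-9.5,0,0,0,0.1,0,0,-10.5,0,0,0]}}

```text
time_s: 9.85
position: [458.3, 297.4, 209.1]
tcp_rot: [2.402, 2.023, 0.009]
contact_force: [0.2, 0.8, -1.7]
gripper_width: 0.229
finger_force: 25.0
```

```bash
python3 - <<'E'
from h import *
s=ctrl.state();print(s['position'],s['gripper_width'],s['contact_force'],to([670.4,-51.8,200],-9.8))
a=snap('scene','s6');b=snap('top','t6')
f=lambda i,x,y,w,h,k:cv2.resize(i[y:y+h,x:x+w,::-1],None,fx=k,fy=k,interpolation=cv2.INTER_CUBIC)
cv2.imwrite('pics/c6.png',f(a['image'],130,100,130,120,5)) 
p=s['position'];print(proj(a,p),proj(a,[p[0],p[1],p[2]-59]),proj(b,[p[0],p[1],p[2]-59]))
E
```

```text
[458.30330736 297.42847356 209.06620875] 0.2288419701590307 [ 0.18009112  0.75446121 -1.70763389] (array([-30.808,  26.838,   0.913]), array([ 0.0046, -0.0038,  0.0001]))
[159.24346381 135.40776705] [163.97891399 158.2833738 ] [158.91647151 203.96596436]
```

View pics/c6.png

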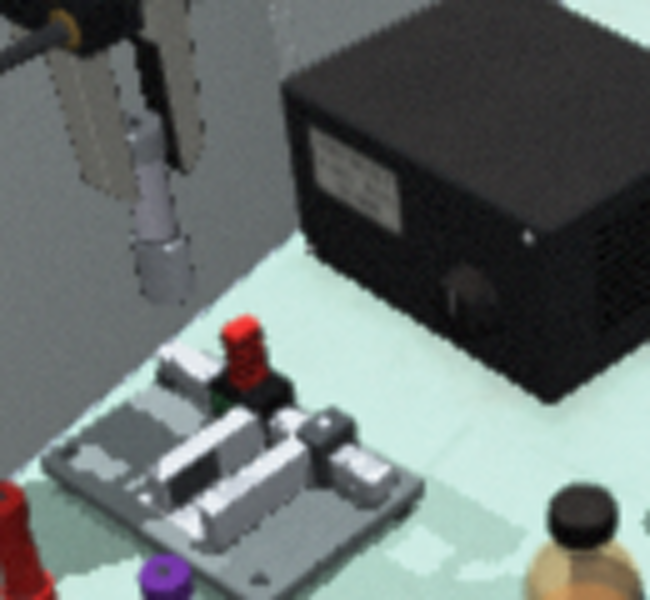

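The shaft hangs upright in the grip, with its foot at scene (163,158). The jaws stayed in place. Now I'll carry it across.

{"api": "carry_out", "payload": {"increments": [0.1,-1.5,1.3,0,0,0,0,0.1,-4,3.5,0,0,0,0,0.1,-7,6.1,0,0,0,0,0.1,-10,8.7,0,0,0,0,0.1,-13,11.3,0,0,0,0]}}

```text
time_s: 10.45
position: [546.7, 148.1, 204.3]
tcp_rot: [-2.402, -2.023, 0.001]
contact_force: [-0.4, 0.4, -1.6]
gripper_width: 0.228
finger_force: 25.0
```

{"api": "carry_out", "payload": {"increments": [0.1,-3,2.6,0,0,0,0,0.1,-6,5.2,0,0,0,0,0.1,-9,7.8,0,0,0,0,0.1,-12,10.4,0,0,0,0,0.1,-14,12.2,0,0,0,0]}}

```text
time_s: 10.95
position: [643.4, -11.5, 203.9]
tcp_rot: [-2.403, -2.021, 0.0]
contact_force: [0.9, 1.0, -1.5]
gripper_width: 0.234
finger_force: 25.0
```

{"api": "carry_out", "payload": {"increments": [0.1,-1.5,1.3,0,0,0,0,0.1,-2.5,2.2,0,0,0,0,0.1,-3.2,2.8,0,0,0,0,0.1,-3.4,3,0,0,0,0,0.1,-3.4,3,0,0,0,0]}}

```text
time_s: 11.45
position: [666.7, -47.4, 205.4]
tcp_rot: [-2.403, -2.024, -0.002]
contact_force: [-0.4, -0.3, -1.0]
gripper_width: 0.227
finger_force: 25.0
```

```bash
python3 - <<'E'
from h import *
s=ctrl.state();p=s['position'];print(p,s['gripper_width'],s['contact_force'],to([670.4,-51.8,150],-9.8))
a=snap('scene','s7');b=snap('top','t7');w=snap('wrist','w7')
f=lambda i,x,y,w,h,k:cv2.resize(i[y:y+h,x:x+w,::-1],None,fx=k,fy=k,interpolation=cv2.INTER_CUBIC)
# foot bottom mean location from scene, by colour-free edges: print predicted only
print(proj(a,[*p[:2],p[2]-59]),proj(w,[*p[:2],p[2]-59]),proj(w,[670.4,-51.8,50]),proj(a,[670.4,-51.8,50]))
cv2.imwrite('pics/c7.png',np.hstack([f(a['image'],300,110,100,150,4),f(w['image'],180,60,160,240,2.5)]))
E
```

```text
[666.65526524 -47.37593015 205.42122245] 0.2268648802696185 [-0.40724219 -0.2853426  -0.9737245 ] (array([-0.378,  0.442,  5.542]), array([ 0.0005, -0.001 ,  0.0003]))
[349.95994105 155.1323084 ] [262.62765125 195.47372751] [266.26342254 173.63378043] [345.83030335 187.71168818]
```

{"api": "carry_out", "payload": {"increments": [0.1,-0.38,0.44,0,0,0,0,0.1,-0.38,0.44,2,0,0,0,0.1,-0.38,0.44,4,0,0,0,0.1,-0.38,0.44,6,0,0,0,0.1,-0.38,0.44,7,0,0,0]}}

```text
time_s: 12.1
position: [670.0, -52.1, 134.0]
tcp_rot: [-2.402, -2.023, -0.0]
contact_force: [0.3, 0.2, -0.5]
gripper_width: 0.231
finger_force: 25.0
```

{"api": "carry_out", "payload": {"increments": [0.1,0,0,0.3,0,0,0,0.1,0,0,0.6,0,0,0,0.1,0,0,0.6,0,0,0,0.1,0,0,0.6,0,0,0,0.1,0,0,0.6,0,0,0]}}

```text
time_s: 12.6
position: [670.9, -52.2, 130.4]
tcp_rot: [2.402, 2.023, 0.003]
contact_force: [0.4, 0.2, -0.7]
gripper_width: 0.23
finger_force: 25.0
```

```bash
python3 - <<'E'
from h import *
s=ctrl.state();p=s['position'];print(p,s['tcp_rot'],s['gripper_width'],s['contact_force'])
a=snap('scene','s8');b=snap('top','t8');w=snap('wrist','w8')
f=lambda i,x,y,w,h,k:cv2.resize(i[y:y+h,x:x+w,::-1],None,fx=k,fy=k,interpolation=cv2.INTER_CUBIC)
print(proj(a,[*p[:2],p[2]-58.5]),proj(w,[*p[:2],p[2]-58.5]),proj(w,[670.4,-51.8,50]),proj(a,[670.4,-51.8,50]))
print(proj(w,[*p[:2],p[2]+26]))
cv2.imwrite('pics/c8.png',np.hstack([f(a['image'],315,130,65,80,6),f(w['image'],200,90,130,160,3)]))
E
```

```text
[670.87561787 -52.22584864 130.40885178] [2.40231072 2.02307584 0.00319072] 0.22953384816216282 [ 0.43033287  0.22345062 -0.72754144]
[347.50413605 180.5947332 ] [262.53216819 195.4045896 ] [261.69781002 187.6138374 ] [345.83030335 187.71168818]
[263.66632684 243.14805031]
```

View pics/c8.png

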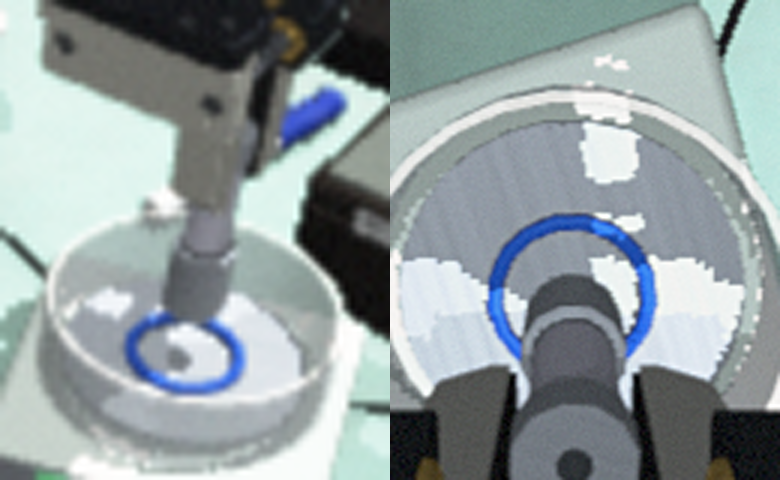

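The scene view shows the foot at about (347.3,180.9) above the ring at (345.4,188.4). In the wrist view the foot is at about (261.4,194.4) and the ring at (260.5,188.0). I'll triangulate both.

```bash
python3 - <<'E'
from h import *
a,w,t=load('s8'),load('w8'),load('top0')
S=(a,345.4,188.4);W=(w,260.5,188.0);F1=(a,347.3,180.9);F2=(w,261.4,194.4)
ring=tri(S,W);foot=tri(F1,F2);print(ring,foot,tri(S,W,(t,314.5,120.3)))
print('planes',atz(*W,50),atz(*F2,72),atz(*S,50),atz(*F1,72))
R=Ro.from_rotvec(ctrl.state()['tcp_rot']).inv()
print(R.apply(ring[0]-foot[0]),R.apply(atz(*W,50)-atz(*F2,72)),R.apply(atz(*S,50)-atz(*F1,72)))
E
```

```text
(array([669.16090405, -51.83153427,  48.87296264]), [np.float64(0.4369167164398095), np.float64(0.4369167164397867)]) (array([670.24475908, -51.76850467,  71.21900078]), [np.float64(0.2804530367469449), np.float64(0.28045303674695626)]) (array([669.55135265, -51.86389576,  48.93860861]), [np.float64(0.6789070809047477), np.float64(0.41663961467277677), np.float64(0.6504651200520722)])
planes [669.37598741 -51.95595704  50.        ] [670.17275417 -51.28128648  72.        ] [667.61286983 -51.74351995  50.        ] [669.51419915 -52.20218283  72.        ]
[-0.26853719 -1.08913893 22.34425652] [-0.82207647 -0.70168269 21.99822378] [ 0.10681099 -1.98295955 21.99731546]
```

{"api": "carry_out", "payload": {"increments": [0.1,-0.03,-0.11,0.3,0,0,0,0.1,-0.03,-0.11,0.6,0,0,0,0.1,-0.03,-0.11,0.9,0,0,0,0.1,-0.03,-0.11,1.15,0,0,0,0.1,-0.03,-0.11,1.15,0,0,0]}}

```text
time_s: 13.25
position: [669.2, -52.2, 117.6]
tcp_rot: [-2.403, -2.023, -0.001]
contact_force: [-0.9, 1.0, -1.9]
gripper_width: 0.23
finger_force: 25.0
```

{"api": "carry_out", "payload": {"increments": [0.1,0,0,0,0,0,0,0.1,0,0,0,0,0,0,0.1,0,0,0,0,0,0,0.1,0,0,0,0,0,0,0.1,0,0,0,0,0,0]}}

```text
time_s: 13.75
position: [669.5, -52.3, 118.3]
tcp_rot: [2.403, 2.024, 0.002]
contact_force: [-0.1, 0.1, -1.3]
gripper_width: 0.23
finger_force: 25.0
```

```bash
python3 -c "
from cell import ctrl
print(ctrl.finish_job())"
```

```text
the job is handed in; nothing more can be done
None
```

I closed the caliper on the shaft, carried the shaft clear over the bottles, and handed in with it held upright, centred over the blue ring with its foot about 10 mm above it. It is gripped by its 22 mm head, because two tries lower down on the neck still closed on the head. I took no picture after the last 12 mm descent, so the final height and centring come from the measurement just before it plus the arm's position readout.

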